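Park the shakers after the overdub

ROBOT

A 6-joint arm with a two-finger parallel gripper is mounted at the origin on the work surface. World frame = base frame: x ahead of the robot, y to its left, z up, the work surface at z = 0. Lengths are in mm, angles in rad, forces in N, time in s.
With the tool pointing down it reaches from about 325 to 875 mm from the base axis. Payload 4.4 kg.
Tool frame: the origin (TCP) lies on the centre line of the jaws, within the pads' length; the fingertips stand ahead of it and the grasp point (between the pads) lies 6 mm ahead of it (ctrl.tcp_to_tips is the z of the fingertips in the tool frame, in mm); z points along the fingers, y is the line along which they close (so a half turn about z gives the same grasp; the last joint's range is limited). The gripper opens to 85 mm and grips with 20 to 120 N. Pads are 22 mm wide; open, the fingers measure 114 mm over their backs; the gripper's body (76 mm by 85 mm) begins 54 mm behind the grasp point. The pads swing forward as they close: fully open they stand 13 mm farther back than shut.
Start: joints at [-1.292, 0.207, 1.542, -0, 1.393, -0.15], TCP at [239.062, -522.95, 256.282] pointing down, gripper open.
Joint ranges: [-2.73, 2.73], [-0.86, 2.22], [0.23, 2.46], [-1.11, 4.25], [0.08, 2.63], [-2.82, 2.82]. Speed limits (rad/s): [2.79, 2.79, 3.14, 3.14, 3.14, 3.14].

INTERFACE

Orientations are given as a 3x3 rotation matrix whose columns are the frame's x, y, z axes.
In Python, from plant import ctrl, sensors, optics gives the robot as it stands. Calls block until the motion is done:
- ctrl.move_ptp(position, orientation): joint-space move of the TCP to a pose.
- ctrl.move_l(position, rot=None, vel=150, threshold=None): straight line of the TCP; rot=None keeps the orientation; vel is the mean speed in mm/s. With threshold (N) it stops when the force on the tool has changed by that much, and returns True; else False.
- ctrl.set_joints(angles): joint-space move.
- ctrl.gripper_to(opening, force=None): finger opening in mm; force is the grip in N (None keeps the last); returns when the fingers have stopped.
- ctrl.hold(seconds).
- ctrl.solve_ik(position, orientation): joint angles nearest the present ones, or None.
- sensors.read_state(): the state.
- optics.grab_frame(name): name is "scene" or "top" or "wrist"; returns (picture, depth): 400x640x3 uint8, red, green, blue; 400x640 float32, mm along the optical axis (not along the pixel's ray), 0 where there is no reading.
- optics.camera_params(name): a dict with "mtx" (3x3 intrinsics, pixels), "k1" (the pictures are not rectified: a ray, as slopes to the right and down, at radius r is drawn at 1 + k1 r^2 times it, then the intrinsics apply), "R" (3x3) and "t" (3): a world point X has camera coordinates R X + t; the wrist camera has in their place "T_tool_cam" (4x4, takes a point from camera to tool coordinates, whose origin is the TCP and whose axes are the flange's). Camera axes: x right, y down, z forward; pixel columns grow to the right and rows downward; lengths in mm; the calibration is good to about 2 mm. A picture is of the moment at which its call begins: read the wrist's pose just before it. camera_params takes no time and is no camera call.
A pose or a line that the arm cannot do raises ctrl.MotionError and nothing moves.
- ctrl.finish_job(): hands the job in; it is judged then, once.
The state is a dict: "t": time; "q": joint angles; "qvel": joint speeds; "tau": joint torques, N m; "eef_pos": TCP position; "eef_rot": TCP orientation; "force": force on the tool from outside, world axes, zero at the start; "wrist_torque": the same for the moment, N m; "grip_width": finger opening in mm; "grasp_force": force on a finger pad.
Only numpy, scipy, OpenCV 4.12 (cv2) and the standard library are available. Lean on these libraries where they do the work, as an engineer would, in place of code of your own. Each camera call takes 0.05 s, during which the arm holds its last target. There are 200 camera calls.

TASK

The percussion overdub is finished. First turn the big level knob on the monitor controller back to its zero stop so that no handling noise reaches the speakers; only then take every hand shaker that is out on the desk and park it in the cup rack, one to a cup, its round base fully seated in the cup and its handle standing upright. Leave the knob at zero and do not disturb the mug, the drinks can or the metronome.

Things in the scene. Friction and masses are not known exactly. Their poses are not given: they have to be found in the camera images.
- level_knob (a joint): the level knob's angle (rad): 0 at its zero stop (white line at the long tick), growing clockwise seen from above up to 4.71 (full); so turn it counter-clockwise to bring it to zero. It is stiff enough to stay where it is left (friction about 0.05 N m), no spring
- knob_grip (a point): point on the vertical axis of the big black level knob, 93 mm above the desk, 10 mm below the top of its bar grip. Knob: disc 66 mm across, its top 72 mm above the desk; on it an upright bar 60 mm long, 16 mm thick, 31 mm high, a white line along half its top. The point turns with the knob: x along the bar towards the white line's end, y across its thickness, z up
- controller: the monitor controller: a low dark box with a brushed aluminium top, 150 x 170 x 57 mm high, fixed on the desk, with the level knob in the middle of its top and a ring of ticks, the zero tick longer. Origin at the centre of its underside
- rack: the cup rack, fixed on the desk: plywood board 285 x 197 x 12 mm with six equal funnel-shaped wooden cups in two rows of three, 88 mm apart both ways. Cup mouth 68 mm across inside, 79 outside, rims 45 mm above the desk, narrowing downwards so that a shaker's ball head centres itself. Origin at the centre of the board's underside, x along the rows
- shaker0: turned-wood hand shaker, 133 mm tall, about 150 g, standing handle up; may be absent. Ball head 64 mm across, small flat (27 mm) under it; straight handle 22 mm thick, end button 30 mm across. Weighted low: it rights itself after a knock. Origin at the centre of the ball head, 29 mm above the underside; along its z (up the handle) the handle runs from +31 to +92 mm, the button ends at +104 mm
- shaker1: turned-wood hand shaker, 133 mm tall, about 150 g, standing handle up; may be absent. Ball head 64 mm across, small flat (27 mm) under it; straight handle 22 mm thick, end button 30 mm across. Weighted low: it rights itself after a knock. Origin at the centre of the ball head, 29 mm above the underside; along its z (up the handle) the handle runs from +31 to +92 mm, the button ends at +104 mm
- shaker2: turned-wood hand shaker, 133 mm tall, about 150 g, standing handle up; may be absent. Ball head 64 mm across, small flat (27 mm) under it; straight handle 22 mm thick, end button 30 mm across. Weighted low: it rights itself after a knock. Origin at the centre of the ball head, 29 mm above the underside; along its z (up the handle) the handle runs from +31 to +92 mm, the button ends at +104 mm
- shaker3: turned-wood hand shaker, 133 mm tall, about 150 g, standing handle up; may be absent. Ball head 64 mm across, small flat (27 mm) under it; straight handle 22 mm thick, end button 30 mm across. Weighted low: it rights itself after a knock. Origin at the centre of the ball head, 29 mm above the underside; along its z (up the handle) the handle runs from +31 to +92 mm, the button ends at +104 mm
- shaker4: turned-wood hand shaker, 133 mm tall, about 150 g, standing handle up; may be absent. Ball head 64 mm across, small flat (27 mm) under it; straight handle 22 mm thick, end button 30 mm across. Weighted low: it rights itself after a knock. Origin at the centre of the ball head, 29 mm above the underside; along its z (up the handle) the handle runs from +31 to +92 mm, the button ends at +104 mm
- shaker5: turned-wood hand shaker, 133 mm tall, about 150 g, standing handle up; may be absent. Ball head 64 mm across, small flat (27 mm) under it; straight handle 22 mm thick, end button 30 mm across. Weighted low: it rights itself after a knock. Origin at the centre of the ball head, 29 mm above the underside; along its z (up the handle) the handle runs from +31 to +92 mm, the button ends at +104 mm
- cup0 (a point): one of the rack's six cups: the point on the cup's axis, 52 mm above the desk, where the centre of a fully seated shaker's head (its origin) lies; z up
- cup1 (a point): one of the rack's six cups: the point on the cup's axis, 52 mm above the desk, where the centre of a fully seated shaker's head (its origin) lies; z up
- cup2 (a point): one of the rack's six cups: the point on the cup's axis, 52 mm above the desk, where the centre of a fully seated shaker's head (its origin) lies; z up
- cup3 (a point): one of the rack's six cups: the point on the cup's axis, 52 mm above the desk, where the centre of a fully seated shaker's head (its origin) lies; z up
- cup4 (a point): one of the rack's six cups: the point on the cup's axis, 52 mm above the desk, where the centre of a fully seated shaker's head (its origin) lies; z up
- cup5 (a point): one of the rack's six cups: the point on the cup's axis, 52 mm above the desk, where the centre of a fully seated shaker's head (its origin) lies; z up
- mug: white mug 95 mm tall, 80 mm across, a bystander; origin at the centre of its underside
- can: plain aluminium drinks can 115 mm tall, 66 mm across, a bystander; origin at the centre of its underside
- metronome: grey metronome box 60 x 100 x 35 mm, a bystander; origin at the centre of its underside
Not all that is in view belongs to the job. Leave any red or yellow look-alike of the shaker2 alone. Leave any pink look-alike of the shaker0 alone.

How it is judged:
By the outcome, as a careful person would: the job done as asked, in the order asked, and still so for the second after the job is handed in, with the robot touching nothing.
Of shaker0, shaker1, shaker2, shaker3, shaker4, shaker5 only 4 to 6 are there at a start; the rules pass over those that are not, and their reading is None.
At some moment in a run one of shaker0, shaker1, shaker2, shaker3, shaker4, shaker5 may be knocked a few centimetres aside while the robot is not near it.
Once in a run the grip may slacken for a moment while it holds something.
It also fails if it takes over 210 s, if anything falls off the work surface, if the arm or the gripper's body presses on something with over 40 N, if the wrist force passes 120 N, or if a joint passes its speed limit or range.

## Working session

There is one attempt and no reset: what is moved stays moved. The work goes in short steps, each a Python script; the robot and the scene stay as the last script left them, time stands still between calls to the robot, and variables do not carry over. Pictures are saved under pics/ and viewed, at most 14 in all, crops included, and the job is handed in when it is done.

```bash
mkdir -p pics; ls; python3 - <<'E'
from plant import ctrl,sensors,optics
import cv2,numpy as np
for n in ("scene","top"):
    p,d=optics.grab_frame(n); cv2.imwrite(f"pics/{n}0.png",p[...,::-1]); np.savez(f"{n}0.npz",p=p,d=d)
    c=optics.camera_params(n); print(n,c["mtx"].tolist(),c["k1"],c["R"].round(3).tolist(),c["t"])
print(optics.camera_params("wrist"), ctrl.tcp_to_tips, sensors.read_state()["t"])
E
```

```text
pics
scene [[423.227261389961, 0.0, 328.25444528957826], [0.0, 423.227261389961, 204.31600562679697], [0.0, 0.0, 1.0]] -0.021369520524637777 [[-0.838, 0.546, -0.002], [0.39, 0.596, -0.702], [-0.382, -0.589, -0.712]] [ 419.78391519 -162.33899298 1613.54573729]
top [[470.05841226411223, 0.0, 321.2606749436463], [0.0, 470.05841226411223, 196.35818132835053], [0.0, 0.0, 1.0]] -0.03701071004604146 [[0.01, -1.0, 0.003], [-0.991, -0.01, -0.136], [0.136, -0.002, -0.991]] [  18.75661158  536.6762773  1573.35998445]
{'mtx': array([[306.3653504 ,   0.        , 317.26582523],
       [  0.        , 306.3653504 , 201.28985192],
       [  0.        ,   0.        ,   1.        ]]), 'k1': -0.010487767605062244, 'T_tool_cam': array([[ 6.26861635e-05, -9.54132682e-01, -2.99384069e-01,
         7.65641988e+01],
       [ 9.99999972e-01, -9.00879987e-06,  2.38094674e-04,
        -1.66583149e+00],
       [-2.29871001e-04, -2.99384075e-01,  9.54132655e-01,
        -1.17596352e+02],
       [ 0.00000000e+00,  0.00000000e+00,  0.00000000e+00,
         1.00000000e+00]])} 25.0 0.1
```

View pics/top0.png

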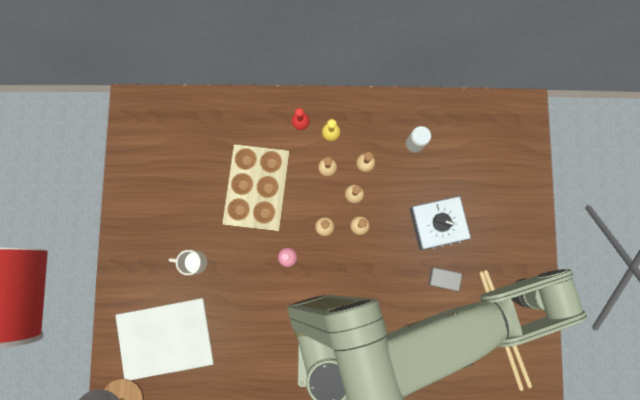

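View pics/scene0.png

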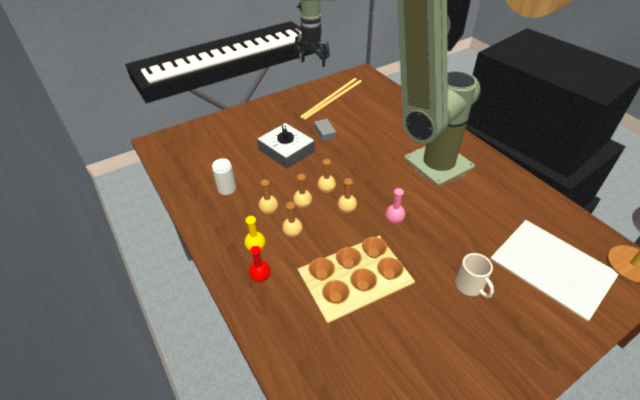

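The top view shows five plain-wood shakers at (327,167), (366,162), (354,194), (325,227) and (360,226). The look-alikes are red (300,120), yellow (331,130) and pink (287,257), and I'll leave those alone. The rack is at (256,188) and the knob at (443,222), its line pointing right and the long tick at about (437,207). The scene view also shows five natural shakers and nothing hidden. Next I'll measure positions and check a close crop.

```bash
cat > h.py <<'E'
from plant import ctrl,sensors,optics
import cv2,numpy as np
from scipy.optimize import least_squares
def unproj(c,uv):
    uv=np.asarray(uv,float).reshape(-1,1,2)
    n=cv2.undistortPoints(uv,c["mtx"],np.array([c["k1"],0,0,0.]))[:,0] if abs(c["k1"])>0 else None
    return np.c_[n,np.ones(len(n))]
def pose(name,st=None):
    c=optics.camera_params(name)
    if name!="wrist": return c,c["R"].T,-c["R"].T@c["t"]
    T=np.eye(4);T[:3,:3]=st["eef_rot"];T[:3,3]=st["eef_pos"];M=T@c["T_tool_cam"]
    return c,M[:3,:3],M[:3,3]
def on_plane(name,uv,z,st=None):
    c,R,o=pose(name,st); d=unproj(c,uv)@R.T
    return o+d*((z-o[2])/d[:,2])[:,None]
def cloud(name,mask,depth,st=None):
    c,R,o=pose(name,st); v,u=np.nonzero(mask&(depth>0))
    return o+(unproj(c,np.c_[u,v])*depth[v,u][:,None])@R.T
def blobs(img,lo,hi,amin=40):
    m=cv2.inRange(cv2.cvtColor(img,cv2.COLOR_RGB2HSV),lo,hi)
    n,l,s,cc=cv2.connectedComponentsWithStats(m)
    return [(cc[i],l==i,s[i]) for i in range(1,n) if s[i][4]>=amin]
def sphere(P,r=32.):
    f=lambda x:np.linalg.norm(P-x,axis=1)-r
    s=least_squares(f,P.mean(0)-[0,0,20],loss="soft_l1",f_scale=2); return s.x,np.abs(s.fun).mean()
def down(yaw):   # tool y axis at world angle yaw, z down
    y=np.array([np.cos(yaw),np.sin(yaw),0]);z=np.array([0,0,-1.]);return np.c_[np.cross(y,z),y,z]
E
python3 - <<'E'
from h import *
T=np.load("top0.npz");S=np.load("scene0.npz")
for n,F in (("top",T),("scene",S)):
    p,d=F["p"],F["d"]
    for uv in [(327,170),(354,195),(345,190),(256,215)] if n=="top" else [(268,206),(322,292),(348,206)]:
        print(n,uv,cv2.cvtColor(p[uv[1]:uv[1]+1,uv[0]:uv[0]+1],cv2.COLOR_RGB2HSV).ravel(), end=" ")
    print()
    for c,m,s in blobs(p,(12,60,180),(24,190,255),60):
        P=cloud(n,m,d); x,e=sphere(P)
        print(n,c.round(),s[4],"z",P[:,2].min().round(),P[:,2].max().round(),"ctr",x.round(1),e.round(2),"plane29",on_plane(n,c,29)[0].round(1))
print("knob",on_plane("top",(443,222),103))
p=T["p"]; a=cv2.resize(p[192:252,405:475],None,fx=6,fy=6,interpolation=cv2.INTER_CUBIC); b=cv2.resize(p[135:245,285:385],None,fx=3.27,fy=3.27,interpolation=cv2.INTER_CUBIC)
b=cv2.resize(b,(327,360)); cv2.imwrite("pics/crop1.png",np.hstack([a,b])[...,::-1])
E
```

```text
top (327, 170) [ 20  83 230] top (354, 195) [ 19 102 170] top (345, 190) [ 15 114 157] top (256, 215) [ 14 131 156] 
top [331. 133.] 86 z -1.0 137.0 ctr [768.8  -7.3  30.9] 5.45 plane29 [764.   -7.4  29. ]
top [245. 159.] 100 z 7.0 55.0 ctr [665.1 287.7  38.9] 9.08 plane29 [667.7 290.2  29. ]
top [271. 161.] 119 z 3.0 59.0 ctr [658.3 200.7  33.3] 11.12 plane29 [659.4 201.2  29. ]
top [365. 162.] 214 z 27.0 141.0 ctr [ 662.3 -131.    37.6] 14.11 plane29 [ 659.2 -128.    29. ]
top [327. 167.] 209 z 0.0 140.0 ctr [636.8   6.3  80. ] 11.15 plane29 [641.3   5.4  29. ]
top [242. 184.] 104 z 4.0 54.0 ctr [576.2 296.5  37.4] 8.49 plane29 [577.8 297.9  29. ]
top [267. 186.] 122 z 6.0 55.0 ctr [569.  211.3  34.9] 9.77 plane29 [570.2 212.3  29. ]
top [243. 185.] 62 z 9.0 28.0 ctr [574.1 296.2 -12.9] 2.93 plane29 [575.4 294.7  29. ]
top [268. 188.] 61 z 11.0 22.0 ctr [564.8 211.2 -12.4] 2.37 plane29 [566.  207.8  29. ]
top [354. 194.] 216 z 29.0 141.0 ctr [546.  -85.7  79.9] 11.89 plane29 [548.3 -87.8  29. ]
top [238. 210.] 106 z 6.0 53.0 ctr [487.7 306.2  39.7] 7.99 plane29 [489.1 308.1  29. ]

[... 1126 characters left out ...]
]
scene [268. 204.] 218 z -4.0 70.0 ctr [ 658.6 -127.    28. ] 3.04 plane29 [ 660.4 -124.7   29. ]
scene [347. 203.] 190 z -5.0 67.0 ctr [434.1  13.5  28.8] 3.46 plane29 [436.5  15.5  29. ]
scene [292. 227.] 204 z -3.0 69.0 ctr [641.6   5.1  28.6] 2.38 plane29 [644.   8.  29.]
scene [356. 264.] 1761 z -5.0 50.0 ctr [544.3 230.6  27.3] 61.88 plane29 [557.1 237.5  29. ]
scene [625. 261.] 774 z 8.0 52.0 ctr [-135.1  666.     8.1] 14.53 plane29 [-117.   667.6   29. ]
scene [362. 278.] 424 z 9.0 50.0 ctr [564.2 273.1  10.9] 11.68 plane29 [571.4 287.2  29. ]
scene [335. 290.] 433 z 6.0 48.0 ctr [650.2 263.3  11.7] 11.49 plane29 [659.  277.4  29. ]
knob [[ 446.67545005 -374.72674212  103.        ]]
```

View pics/crop1.png

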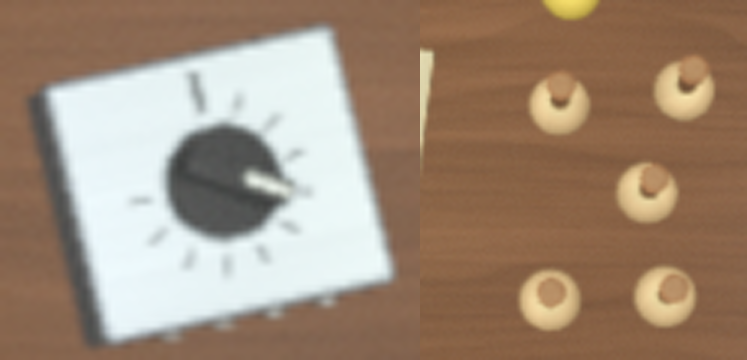

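The crop confirms all five are plain wood with free-standing handles. The knob's line points about 17° below image right, and the long zero tick is at about 105°. That makes roughly 2.1 rad of CCW turn. I'll look closer with the wrist camera.

```bash
python3 - <<'E'
from h import *
for y in (-17,163):
    q0=ctrl.solve_ik([447,-375,300],down(np.radians(y))); q1=ctrl.solve_ik([447,-375,99],down(np.radians(y)));q2=ctrl.solve_ik([447,-375,99],down(np.radians(y+120)))
    print(y,*[None if q is None else np.round(q,2) for q in (q0,q1,q2)])
y=163
ctrl.move_ptp([447,-375,300],down(np.radians(-17)))
st=sensors.read_state(); p,d=optics.grab_frame("wrist"); cv2.imwrite("pics/w1.png",p[...,::-1]); np.savez("w1.npz",p=p,d=d,pos=st["eef_pos"],rot=st["eef_rot"])
print(st["q"],st["t"])
E
```

```text
-17 [-0.85  0.19  1.47 -0.    1.48 -0.55] [-0.85  0.4   1.65 -0.    1.1  -0.55] [-0.85  0.4   1.65 -0.    1.1  -2.64]
163 [-0.85  0.19  1.47 -0.    1.48  2.59] [-0.85  0.4   1.65 -0.    1.1   2.59] [-0.85  0.4   1.65 -0.    1.1   0.5 ]
[-8.47498255e-01  1.94479574e-01  1.46621398e+00 -8.90877252e-04
  1.48158922e+00 -5.49214718e-01] 1.1167
```

View pics/w1.png

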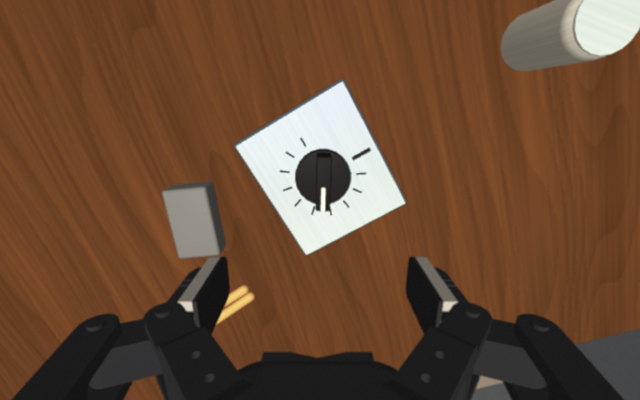

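The wrist view shows the knob at (323,178) and the line pointing down to (323,211). The long tick runs from (353,158) to (370,150). Metronome at (193,220) and can at (570,40), both clear of the knob.

```bash
cat > s.py <<'E'
from h import *
W=np.load("w1.npz");st=dict(eef_pos=W["pos"],eef_rot=W["rot"]);p=W["p"]
hsv=cv2.cvtColor(p,cv2.COLOR_RGB2HSV)
g=hsv[...,2]
m=np.zeros(g.shape,bool);m[150:206,293:353]=g[150:206,293:353]<90
b=blobs(p,(0,0,0),(179,255,75),300); 
for c,mm,s in b:
    if 280<c[0]<360 and 140<c[1]<220: (x,y,w,h,a)=s; print("knob blob",s)
tip=on_plane("wrist",[(323,189),(323,209)],103,st); print(tip.round(1)); v=tip[1]-tip[0]
tk=on_plane("wrist",[(353,158),(370,150)],57,st); print(tk.round(1)); u=tk[1]-tk[0]
print("line ang",np.degrees(np.arctan2(v[1],v[0])),"tick",np.degrees(np.arctan2(u[1],u[0])))
# box top corners -> centre
C=on_plane("wrist",[(236,147),(343,81),(405,203),(306,254)],57,st);print(C.round(1));print("box centre",C.mean(0))
disc=on_plane("wrist",[(295,178),(351,178)],72,st);print(disc)
b=np.zeros((400,640),bool);b[150:165,318:329]=1;P=cloud("wrist",b,W["d"],st);P=P[P[:,2]>97];print("bar far end", P.mean(0) if len(P) else None)
E
python3 s.py
```

```text
knob blob [ 296  150   54   60 2246]
[[ 448.8 -383.9  103. ]
 [ 442.3 -405.4  103. ]]
[[ 490.7 -370.2   57. ]
 [ 512.2 -367.    57. ]]
line ang -106.76057224296527 tick 8.593981880570896
[[ 363.4 -317.6   57. ]
 [ 502.4 -284.9   57. ]
 [ 537.6 -443.    57. ]
 [ 399.5 -473.6   57. ]]
box centre [ 450.71436046 -379.76928041   57.        ]
[[ 419.76730067 -370.06627791   72.        ]
 [ 481.51710141 -389.03468552   72.        ]]
bar far end [ 457.67122212 -354.35598795  102.50776214]
```

```bash
python3 - <<'E'
from h import *
R=down(np.radians(163.2)); c=[450.7,-379.7]
ctrl.move_ptp(c+[160],R); ctrl.gripper_to(45)
print("hit",ctrl.move_l(c+[101],vel=80,threshold=15))
ctrl.gripper_to(0,30); s=sensors.read_state(); print(s["grip_width"],s["grasp_force"],s["force"].round(1) if hasattr(s["force"],"round") else s["force"],s["q"][5])
q=np.array(s["q"]); q0=q[5]; tot=0; base=np.array(s["wrist_torque"])
while tot<126:
    step=10 if tot<105 else 2
    q[5]-=np.radians(step); tot+=step; ctrl.set_joints(q); s=sensors.read_state()
    dt=(np.array(s["wrist_torque"])-base); print(tot,dt[2].round(3),np.round(s["force"],0), round(s["q"][5]-q[5],3))
    if tot>110 and abs(dt[2])>0.45: break
ctrl.hold(0.2);ctrl.gripper_to(45);ctrl.move_l(c+[170],vel=120)
ctrl.move_ptp([450,-379,300],down(np.radians(163-120)))
st=sensors.read_state(); p,d=optics.grab_frame("wrist"); cv2.imwrite("pics/w2.png",p[100:270,220:430][...,::-1].repeat(3,0).repeat(3,1)); print(st["t"],st["q"])
E
```

```text
hit False
15.254525280213457 31.486254930496216 [-0.5  0.1  2.9] 2.5879032313653454
10 0.14 [-0.  1.  0.] 0.003
20 0.025 [-2.  0.  1.] 0.005
30 -0.012 [-3.  1.  2.] 0.006
40 0.073 [-4.  1.  3.] 0.006
50 0.067 [-5.  1.  3.] 0.007
60 0.019 [-5. -0.  4.] 0.007
70 0.066 [-5. -1.  3.] 0.007
80 0.106 [-5. -1.  3.] 0.007
90 0.041 [-7. -1.  3.] 0.007
100 0.065 [-6. -2.  3.] 0.007
110 0.052 [-5. -1.  4.] 0.007
112 0.045 [-6. -1.  3.] 0.007
114 0.043 [-5. -1.  3.] 0.007
116 0.034 [-6. -1.  2.] 0.007
118 0.079 [-7. -2.  2.] 0.007
120 0.091 [-6. -2.  3.] 0.007
122 -0.775 [-7. -1.  3.] 0.009
13.35 [-8.47038081e-01  2.05338767e-01  1.45396761e+00 -1.93528328e-05
  1.48357688e+00 -1.59711302e+00]
```

View pics/w2.png

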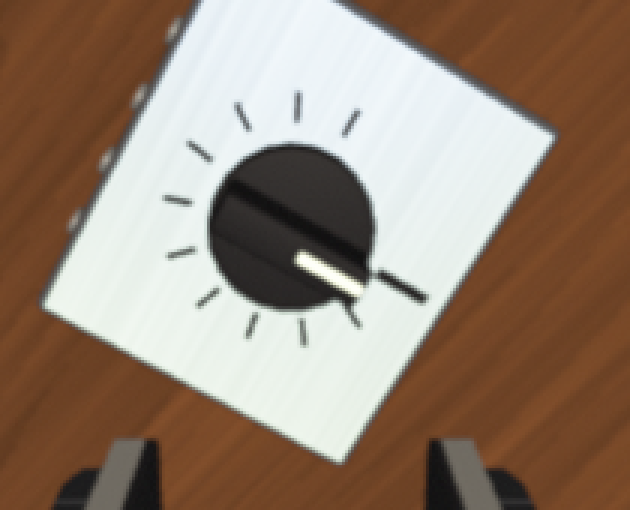

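The torque jumped at the stop and the line now sits at the long zero tick (375,275). Next I'll measure the cups and shaker buttons from the wrist depth.

```bash
cat >> h.py <<'E'
def az(xy): return np.arctan2(xy[1],xy[0])
def go(x,y,z,lin=False,**k):
    R=down(az((x,y)))
    return ctrl.move_l([x,y,z],R,**k) if lin else ctrl.move_ptp([x,y,z],R)
def wcloud(zmin,zmax,rng=(300,900,-500,450)):
    st=sensors.read_state(); p,d=optics.grab_frame("wrist")
    u=np.ones(d.shape,bool); P=cloud("wrist",u,d,st); C=p[d>0]
    k=(P[:,2]>zmin)&(P[:,2]<zmax)&(P[:,0]>rng[0])&(P[:,0]<rng[1])&(P[:,1]>rng[2])&(P[:,1]<rng[3])
    return P[k],C[k],p
def comps(P,res=2.,close=5):
    o=P[:,:2].min(0)-20; ij=((P[:,:2]-o)/res).astype(int); m=np.zeros(ij.max(0)+12,np.uint8); m[ij[:,0],ij[:,1]]=1
    m=cv2.morphologyEx(m,cv2.MORPH_CLOSE,np.ones((close,close),np.uint8)); n,l=cv2.connectedComponents(m); L=l[ij[:,0],ij[:,1]]
    return [L==i for i in range(1,n)]
def buttons(zmin,zmax,rng):
    P,C,p=wcloud(zmin,zmax,rng); out=[]
    for k in comps(P) if len(P) else []:
        if k.sum()>=25:
            Q=P[k]; t=Q[:,2].max(); Q2=Q[Q[:,2]>np.percentile(Q[:,2],90)-5]
            out.append((*((Q2[:,:2].min(0)+Q2[:,:2].max(0))/2),np.percentile(Q[:,2],95),*np.median(C[k],0),k.sum()))
    return np.array(out),p
E
python3 - <<'E'
from h import *
go(540,-60,360); b,p=buttons(110,200,(350,850,-220,150)); print(b.round(1)); cv2.imwrite("pics/w3.png",p[...,::-1])
go(570,250,380); P,C,p=wcloud(38,56,(420,740,140,360)); cv2.imwrite("pics/w4.png",p[...,::-1])
for k in comps(P,1.5,3):
    if k.sum()>80:
        (x,y),r=cv2.minEnclosingCircle(P[k][:,:2].astype(np.float32)); print("cup",round(x,1),round(y,1),round(r,1),k.sum(),P[k][:,2].max().round(1))
print(sensors.read_state()["t"])
E
```

```text
[[ 439.6 -106.9  133.8  228.   150.    78.   484. ]
 [ 449.4   -8.5  133.9  228.   151.    84.   574. ]
 [ 548.2  -87.4  133.9  229.   152.    83.   483. ]
 [ 641.2    5.5  134.   228.   151.    83.   627. ]
 [ 658.9 -126.5  134.   225.   145.    76.   504. ]
 [ 766.5   -5.5  133.9  255.   253.     0.   716. ]
 [ 802.1   89.3  131.2  138.    24.5   17.   120. ]]
cup 479.7 219.7 38.7 892 47.3
cup 488.9 307.5 38.8 1033 47.6
cup 567.4 210.3 38.7 815 47.2
cup 576.9 298.1 38.7 957 47.6
cup 655.3 201.0 38.9 745 47.2
cup 664.5 288.4 38.8 865 47.2
15.9833
```

View pics/w4.png

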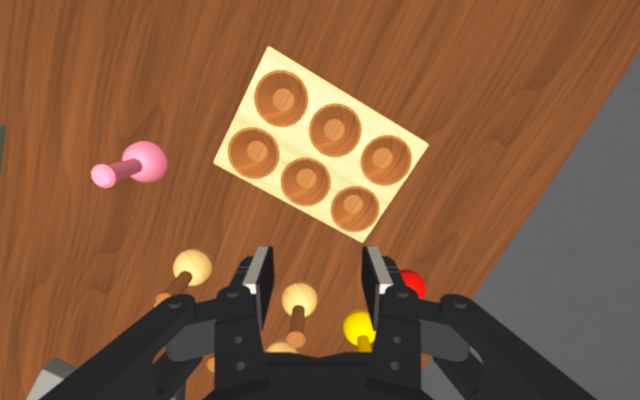

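The wrist view shows six empty cups, e.g. at (281,98) and (355,208), and the depth gives a clean 88 mm grid. One shaker has already been knocked to (449,-8), so I'll re-measure before each pick. First shaker now.

```bash
cat >> h.py <<'E'
CUPS=[(664.5,288.4),(655.3,201.),(576.9,298.1),(567.4,210.3),(488.9,307.5),(479.7,219.7)]
OFF=78
def wood(b): return [r for r in b if 195<r[3]<245 and 115<r[4]<185 and 50<r[5]<125]
def pick(x,y):
    go(x,y,330); ctrl.gripper_to(50); b,_=buttons(110,200,(x-100,x+100,y-100,y+100)); b=wood(b)
    if not b: print("none near"); return False
    r=min(b,key=lambda r:np.hypot(r[0]-x,r[1]-y)); print("at",np.round(r,1)); x,y=r[:2]
    go(x,y,180)
    if go(x,y,29+OFF,True,vel=120,threshold=12): print("HIT early",sensors.read_state()["eef_pos"]); go(x,y,300,True); return False
    ctrl.gripper_to(0,45); s=sensors.read_state(); print("grip",round(s["grip_width"],1),round(s["grasp_force"],1))
    go(x,y,310,True,vel=250); s=sensors.read_state(); print("lift",round(s["grip_width"],1),np.round(s["force"],1)); return s["grip_width"]>15
def place(i):
    x,y=CUPS[i]; go(x,y,310); s=sensors.read_state(); print("carried",round(s["grip_width"],1),np.round(s["force"],1))
    if s["grip_width"]<15: print("LOST"); return False
    go(x,y,175,True,vel=200); h=go(x,y,52+OFF-4,True,vel=40,threshold=8)
    s=sensors.read_state(); print("down",h,np.round(s["eef_pos"],1),round(s["grip_width"],1)); ctrl.gripper_to(50); ctrl.hold(.2)
    go(x,y,330,True,vel=250); b,_=buttons(130,220,(x-60,x+60,y-60,y+60)); 
    b=[r for r in b if np.hypot(r[0]-x,r[1]-y)<45]; print("placed",i,np.round(b,1),"err",np.round(b[0][:2]-np.array([x,y]),1) if b else None,"t",sensors.read_state()["t"]); return True
E
python3 - <<'E'
from h import *
if pick(641,5.5): place(0)
E
```

```text
at [641.5   5.5 134.  225.  148.   80.  593. ]
grip 24.6 43.8
lift 24.8 [-0.2 -0.3 -2.6]
carried 24.7 [-1.  -0.8 -2.7]
down True [664.8 288.5 130.5] 24.2
placed 0 [[664.9 288.9 156.1 217.  141.   77.  689. ]] err [0.4 0.5] t 24.525
```

Perfectly seated: the top is at 156 mm and the error is under 1 mm. Now the rest.

```bash
python3 - <<'E'
from h import *
for i,(x,y) in zip((1,2,3,4),[(658.9,-126.5),(548.2,-87.4),(449.4,-8.5),(439.6,-106.9)]):
    if not (pick(x,y) and place(i)): print("STOP",i); break
go(480,-200,400); b,p=buttons(110,200,(330,850,-250,150)); print(b.round(1))
t,_=optics.grab_frame("top"); cv2.imwrite("pics/t2.png",t[...,::-1])
E
```

```text
at [ 658.6 -126.8  134.   233.   156.    87.   597. ]
grip 24.4 43.8
lift 24.6 [ 0.1 -0.3 -1.4]
carried 25.0 [ 0.3 -0.4 -1.8]
down True [655.4 201.  130.6] 24.6
placed 1 [[655.3 201.5 156.1 210.  136.   74.  682. ]] err [0.  0.5] t 33.7083
at [548.4 -87.8 134.  232.  154.   85.  594. ]
grip 24.4 43.8
lift 24.7 [-0.2  0.1 -1.9]
carried 24.6 [-0.3  0.1 -1. ]
down True [577.  298.1 130.4] 24.9
placed 2 [[577.2 298.9 156.  218.  141.   78.  686. ]] err [0.3 0.8] t 42.7417
at [448.9  -8.2 134.  236.  161.   88.  594. ]
grip 24.3 43.8
lift 24.5 [-1.6 -0.2 -1.4]
carried 24.9 [ 0.3  0.2 -1.9]
down True [567.8 210.4 130.2] 24.9
placed 3 [[568.  210.7 156.  215.  139.   76.  685. ]] err [0.6 0.4] t 51.4
at [ 439.5 -106.8  134.   236.   160.    88.   595. ]
grip 24.3 43.7
lift 24.4 [ 0.6 -1.3 -1.3]
carried 24.7 [-0.2 -0.2 -2.2]
down True [489.2 307.6 130.2] 24.5
placed 4 [[489.2 308.4 156.1 219.  143.   79.  688. ]] err [0.3 0.9] t 60.6583
[]
```

View pics/t2.png

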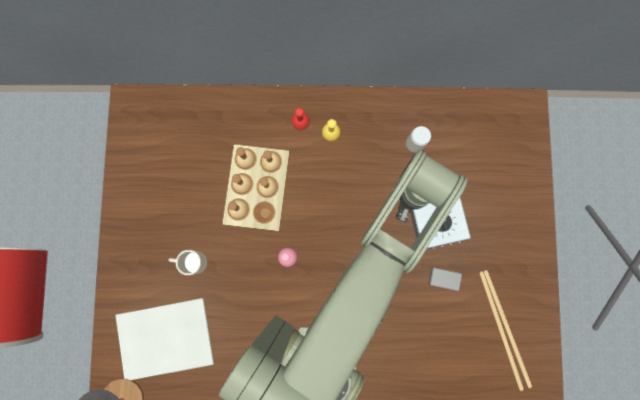

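The top view shows five shakers upright in the rack, with only the cup at (264,212) empty. No wooden shaker is left on the desk. Mug, can, metronome and the coloured look-alikes are where they were. Handing in.

```bash
python3 -c "
from plant import ctrl
print(ctrl.finish_job())"
```

```text
the job is handed in; nothing more can be done
None
```

The job is handed in: the level knob is back at its zero stop, and all five wooden shakers found on the desk are seated upright in the rack, one to a cup, with the mug, can, metronome and coloured look-alikes left untouched.

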